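Surface-probe check of three dry-block heaters

TASK

Check the three dry-block heaters with the orange-handled surface probe, coolest first: take the probe from its stand and, holding it upright, rest its tip gently for a full second on the brass disc of the blue heater, then the yellow, then the red; the discs are sprung, so do not drive one hard against its stop. Then lower the probe back into the stand's fork so that its collar sits on both prongs before you let go, and leave it hanging upright there. Do not let the probe topple, and leave everything else on the bench where it is.

Things in the scene. Friction and masses are not known exactly. Their poses are not given: they have to be found in the camera images.
- probe: the loose hand-held surface probe, upright, 172 mm long overall. Origin at the end of its steel tip (tip 8 mm thick, nose rounded to 5 mm); z runs up the probe. From the tip up: thin tip to 20 mm, steel stem 14 mm thick to 92 mm, black round collar 44 mm across from 92 to 98 mm, then the orange handle, 34 mm (x) by 26 mm (y), from 98 to 172 mm. About 0.16 kg
- probe_grip (a point): point on the probe's axis at the middle of the orange handle, 136 mm above the tip; pinch it across the 26 mm (y) faces
- probe_collar (a point): centre of the underside of the probe's black collar, 92 mm above the tip
- stand: fixed probe stand: grey base 110 (x) x 90 (y) x 10 mm, aluminium column at its +x side, carrying a level fork 112 mm high to its upper face. Origin under the centre of the base. The fork's slot is 24 mm wide, open to the stand's -x side; its two prongs are 18 mm wide, 10 mm thick and reach 42 mm to the -x side of the rest point; the slot's closed end is 14 mm to the +x side of it
- stand_rest (a point): the place on the fork's upper face, between the prongs and 112 mm above the bench, where the centre of the probe's collar hangs
- blue_disc: sprung brass contact disc, 24 mm across, in the middle of the blue-topped dry-block heater. Origin at the centre of its upper face, 64 mm above the bench when not pressed; z up. It gives up to 10 mm under 1 to 6 N and springs back
- blue_heater: fixed white dry-block heater with a blue top, 100 (x) x 84 (y) x 50 mm high; origin under its centre
- yellow_disc: sprung brass contact disc, 24 mm across, in the middle of the yellow-topped dry-block heater. Origin at the centre of its upper face, 79 mm above the bench when not pressed; z up. It gives up to 10 mm under 1 to 6 N and springs back
- yellow_heater: fixed white dry-block heater with a yellow top, 100 (x) x 84 (y) x 65 mm high; origin under its centre
- red_disc: sprung brass contact disc, 24 mm across, in the middle of the red-topped dry-block heater. Origin at the centre of its upper face, 94 mm above the bench when not pressed; z up. It gives up to 10 mm under 1 to 6 N and springs back
- red_heater: fixed white dry-block heater with a red top, 100 (x) x 84 (y) x 80 mm high; origin under its centre
- tip_rack: bystander, loose: green-teal pipette-tip rack with rows of white tips, 85 x 118 x 62 high mm; origin under its centre
- carton_a: bystander, loose: white carton with a red band and opened flaps, 66 x 66 x 80 high (flaps to 110) mm; origin under its centre
- carton_b: bystander, loose: closed white carton with a red band, 66 x 66 x 80 high mm; origin under its centre
- tube_rack: bystander, loose: orange tube rack, 100 x 60 x 45 high mm; origin under its centre
Mind the look-alikes: they are no part of the job. Leave any pink look-alike of the yellow_heater alone.

How it is judged:
By the outcome, as a careful person would: the job done as asked, in the order asked, and still so for the second after the job is handed in, with the robot touching nothing.
It also fails if it takes over 72 s, if anything falls off the work surface, if the arm or the gripper's body presses on something with over 40 N, if the wrist force passes 120 N, or if a joint passes its speed limit or range.

ROBOT

A 7-joint arm with a two-finger parallel gripper is mounted at the origin on the work surface. World frame = base frame: x ahead of the robot, y to its left, z up, the work surface at z = 0. Lengths are in m, angles in rad, forces in N, time in s.
With the tool pointing down it reaches from about 0.425 to 0.875 m from the base axis. Payload 8.4 kg.
Tool frame: the origin (TCP) lies at the very end of the fingers, on their centre line; the grasp point (between the pads) lies 19 mm behind it (manip.hold_point_z is the distance from the TCP to the grasp point, in m); z points along the fingers, y is the line along which they close (so a half turn about z gives the same grasp; the last joint's range is limited). The gripper opens to 85 mm and grips with 20 to 120 N. Pads are 22 mm wide; open, the fingers measure 114 mm over their backs; the gripper's body (76 mm by 85 mm) begins 54 mm behind the grasp point. The pads swing forward as they close: fully open they stand 13 mm farther back than shut.
Start: joints at [-1.247, 0.333, 0.04, 1.465, -0.013, 1.343, -0.059], TCP at [0.267, 0.593, 0.231] pointing down, gripper open.
Joint ranges: [-2.58, 2.58], [-0.38, 2.09], [-1.3, 1.39], [0.25, 2.4], [-1.5, 4.64], [0.08, 2.09], [-2.65, 2.65]. Speed limits (rad/s): [2.22, 2.22, 2.79, 2.79, 3.14, 3.14, 3.14].

INTERFACE

Orientations are given as a unit quaternion [x, y, z, w].
In Python, from workcell import manip gives the robot as it stands. The module is installed in compiled form; this text tells all that it offers.
- The arm moves only by the shell command python3 -m creep 'ROWS'. ROWS is JSON, a list of rows, each an object with "xyz": the shift along the tool's x, y, z as a fraction of full scale, a list of three; "dr": the turn, a rotation vector about the tool's x, y, z as a fraction of full scale, a list of three; "jaw": the closure, from 0 (fully open) to 1 (shut). In form: [{"xyz": [dx, dy, dz], "dr": [wx, wy, wz], "jaw": jaw}, ...]. A call has 1 to 12 rows; each row is the pose to reach, as a shift and turn from the pose commanded when the call began, along the tool's axes at that moment; what a row does not reach only later rows make up. Full scale, the value 1, is 1 m for a shift and 2 rad for a turn. A row lasts 1/10 s, in which the tool goes at most 50 mm and 8.59 degrees, less where a joint would pass 70% of its speed; a pose out of reach is approached as far as the arm can. A call with a number of a shift or a turn outside -1 to 1 is refused whole. A call with a gripper value outside its range is refused whole. The fingers move at their own pace and stop on an object; the grip force is fixed at half the most. Time passes only in rows, so rows that repeat a pose let the fingers close. It gives the time, the measured TCP pose, the force, the opening and the grip force at its end, in the units of the state.
- manip.get_state(): the state, without advancing time (a new reading comes with each control period).
- manip.snapshot(name): name is "scene" or "top" or "wrist"; returns the picture (400x640x3 uint8, red, green, blue); there is no depth.
- manip.camera_params(name): a dict with "vertical_fov" (degrees; the focal length in pixels is half the picture's height over the tangent of half this angle, whatever the lens; pixels are square), "cx", "cy" (the principal point, pixels), "camera_from_world" (4x4, takes a point from world to camera coordinates). Camera axes: x right, y up, looking along -z (the intrinsics and any distortion apply to the point x, -y, -z); pixel columns grow to the right and rows downward; lengths in m; the calibration is good to about 2 mm. A picture is of the moment at which its call begins: read the wrist's pose just before it. camera_params takes no time and is no camera call; for the wrist camera it gives the pose at the moment of the call.
- manip.close_job(): hands the job in; it is judged then, once.
The state is a dict: "time_s": time; "joints": joint angles; "qd": joint speeds; "joint_torque": joint torques, N m; "eef_pos": TCP position; "orientation": TCP orientation; "force": force on the tool from outside, world axes, zero at the start; "ft_torque": the same for the moment, N m; "gripper_width": finger opening in m; "grasp_force": force on a finger pad.
Only numpy, scipy, OpenCV 4.12 (cv2) and the standard library are available. Lean on these libraries where they do the work, as an engineer would, in place of code of your own. Each camera call takes 0.05 s, during which the arm holds its last target. There are 200 camera calls.

## Working session

There is one attempt and no reset: what is moved stays moved. The work goes in short steps, Python scripts to look and compute and a shell command to move; the robot and the scene stay as the last step left them, time stands still between calls to the robot, and variables do not carry over. Pictures are saved under pics/ and viewed, at most 10 in all, crops included, and the job is handed in when it is done.

```bash
mkdir -p pics
python3 - <<'E'
from workcell import manip
import cv2,numpy as np
s=manip.get_state();print(s)
for n in("scene","top"):
    p=manip.camera_params(n);print(n,p)
    cv2.imwrite(f"pics/{n}0.png",manip.snapshot(n)[:,:,::-1])
print(manip.hold_point_z)
E
```

```text
{'time_s': 0.0, 'joints': array([-1.2472094 ,  0.33388837,  0.03985359,  1.46633606, -0.0133772 ,
        1.34327346, -0.0585257 ]), 'qd': array([ 0.00063549,  0.00032891,  0.00060891, -0.00076402,  0.00212339,
       -0.00017765, -0.00078829]), 'joint_torque': array([ 8.09556786e-04, -6.58552265e+01,  1.36609387e+00, -4.05580723e+01,
        1.68191863e-02,  1.23652446e-02, -1.73527513e-05]), 'eef_pos': array([0.26652526, 0.59232102, 0.23040384]), 'orientation': array([ 2.09832014e-01,  9.77737109e-01, -8.12477242e-04, -1.09886934e-04]), 'force': array([ 0.32641393, -1.11269448, -0.01126215]), 'ft_torque': array([-0.00386042, -0.03225851,  0.00292425]), 'grasp_force': 0.0, 'gripper_width': 0.08543966218047465}
scene {'vertical_fov': 42.47545457737079, 'cx': 323.0550796513784, 'cy': 194.9943557022964, 'camera_from_world': array([[-0.81479097,  0.57972505, -0.00587719,  0.44274864],
       [-0.43295279, -0.60170122,  0.67119856,  0.08187657],
       [ 0.38557431,  0.54943108,  0.74125431, -1.6739614 ],
       [ 0.        ,  0.        ,  0.        ,  1.        ]])}
top {'vertical_fov': 55.56277129803986, 'cx': 322.99621827573066, 'cy': 203.14992356430278, 'camera_from_world': array([[-0.00246228, -0.99987512, -0.01561008, -0.04506937],
       [ 0.99361739, -0.00420673,  0.11272438, -0.51696231],
       [-0.11277597, -0.01523289,  0.99350367, -1.21006468],
       [ 0.        ,  0.        ,  0.        ,  1.        ]])}
0.0187
```

View pics/scene0.png

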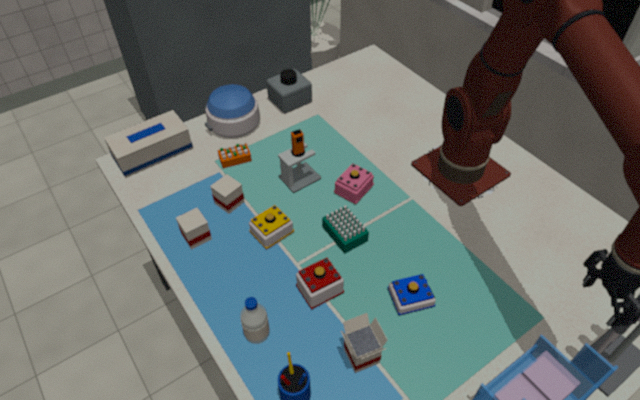

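View pics/top0.png

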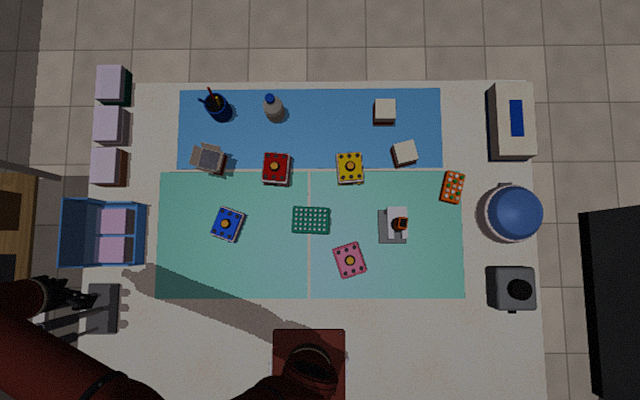

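The scene view shows the blue heater at (413,290), red (320,280), yellow (271,224), a pink look-alike (354,182), and the stand with the probe at (298,160). In the top view they are at (228,224), (277,167), (350,167), (350,260) and (397,224). Next I'll enlarge the parts that matter.

Run:
```python
import cv2,numpy as np
t=cv2.imread("pics/top0.png");s=cv2.imread("pics/scene0.png")
c=lambda im,u,v:cv2.resize(im[v-25:v+25,u-32:u+32],(384,300),interpolation=cv2.INTER_CUBIC)
a=np.vstack([np.hstack([c(t,397,222),c(s,298,165)]),np.hstack([c(t,228,224),c(s,413,290)])])
cv2.imwrite("pics/crop1.png",a)
```

```text
(no output)
```

View pics/crop1.png

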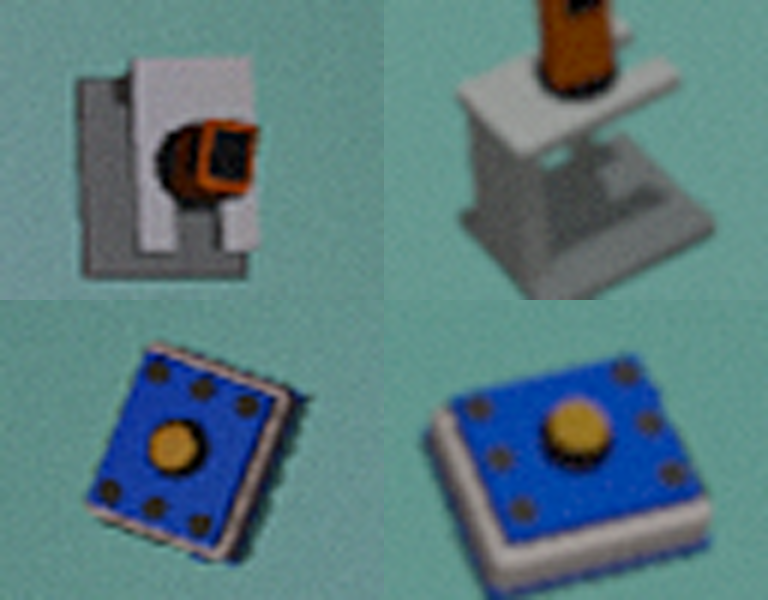

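Top left of the crop, the fork opens towards the robot (image down, -x), and the probe's collar is on it with the handle nearly square to the stand. Each brass disc shows clearly against its coloured top. Next I'll measure them in both views.

```bash
cat > h.py <<'E'
import cv2,numpy as np
from workcell import manip
def ray(n,u,v,P=None):
    P=P or manip.camera_params(n);f=200/np.tan(np.radians(P["vertical_fov"]/2))
    T=P["camera_from_world"];R=T[:3,:3];o=-R.T@T[:3,3]
    return o,R.T@np.array([(u-P["cx"])/f,-(v-P["cy"])/f,-1.])
def onz(n,u,v,z,P=None):
    o,d=ray(n,u,v,P);return o+d*(z-o[2])/d[2]
def tri(a,b):
    (o,d),(p,e)=a,b
    d=d/np.linalg.norm(d);e=e/np.linalg.norm(e)
    k=np.linalg.lstsq(np.stack([d,-e],1),p-o,rcond=None)[0]
    A=o+k[0]*d;B=p+k[1]*e;return (A+B)/2,np.linalg.norm(A-B)
def blob(im,u,v,r,lo,hi):
    m=np.zeros(im.shape[:2],np.uint8);h=cv2.cvtColor(im,cv2.COLOR_BGR2HSV)
    m[v-r:v+r,u-r:u+r]=cv2.inRange(h,lo,hi)[v-r:v+r,u-r:u+r]
    n,l,s,c=cv2.connectedComponentsWithStats(m);i=1+np.argmax(s[1:,4])
    return c[i],s[i],(l==i).astype(np.uint8)
E
python3 - <<'E'
from h import *
t=cv2.imread("pics/top0.png");s=cv2.imread("pics/scene0.png")
for n,z,a,b in(("blue",.064,(228,224),(413,287)),("yellow",.079,(350,167),(271,217)),("red",.094,(277,167),(320,272))):
    r=[]
    hs=[cv2.cvtColor(i,cv2.COLOR_BGR2HSV)[p[1]-1:p[1]+2,p[0]-1:p[0]+2].mean((0,1)).astype(int) for i,p in((t,a),(s,b))]
    print(n,hs)
    for im,(u,v),c in((t,a,"top"),(s,b,"scene")):
        lo,hi=(12,100,90),(23,255,255)
        if n=="yellow": lo,hi=(12,100,90),(22,255,255)
        q,st,_=blob(im,u,v,9,lo,hi);r.append(ray(c,*q));print(c,q.round(1),st[2:],onz(c,*q,z).round(4))
    print(tri(*r))
for im,(u,v),c in((t,(399,224),"top"),(s,(298,143),"scene")):
    q,st,_=blob(im,u,v,18,(3,120,40),(16,255,255));print(c,q.round(1),st)
# base corners of heaters / stand fork outline
for n,(u,v),lo,hi in(("blue",(228,224),(105,150,60),(125,255,255)),("yellow",(350,167),(23,120,90),(35,255,255)),("fork",(397,222),(0,0,150),(180,40,255))):
    q,st,m=blob(t,u,v,24,lo,hi);print(n,q.round(1),st,cv2.minAreaRect(np.argwhere(m)[:,::-1].astype(np.float32)))
E
```

```text
blue [array([ 28, 183,  67]), array([ 21, 196, 149])]
top [224.2 223.1] [ 8  7 44] [0.4506 0.2655 0.064 ]
scene [413.  286.1] [ 9  7 53] [0.4522 0.2662 0.064 ]
(array([0.45097402, 0.26570071, 0.06220087]), np.float64(0.0008045935133333071))
yellow [array([ 17, 195, 146]), array([ 20, 190, 139])]
top [350.  165.1] [ 7  7 39] [ 0.6318 -0.1332  0.079 ]
scene [269.5 216.2] [ 8  7 38] [ 0.6331 -0.1323  0.079 ]
(array([ 0.63233598, -0.13344296,  0.07727818]), np.float64(0.0004276557805992473))
red [array([ 43, 196,  73]), array([ 21, 192, 149])]
top [273.8 165.2] [ 8  7 44] [0.6299 0.1062 0.094 ]
scene [319.2 270.2] [11  9 73] [0.6292 0.1049 0.094 ]
(array([0.62966867, 0.10586616, 0.0955086 ]), np.float64(0.00037003958666877027))
top [400.  223.5] [394 217  14  13  88]
scene [297.1 143.2] [291 131  13  24 218]
blue [225.8 223.5] [211 208  31  32 484] ((225.6896514892578, 223.27586364746094), (22.654830932617188, 27.11151885986328), 21.801410675048828)
yellow [349.5 166.3] [338 153  24  27 396] ((349.6967468261719, 166.1639404296875), (25.621614456176758, 22.362327575683594), 84.80557250976562)
fork [393.2 217.1] [388 207  18  31 172] ((396.5, 222.0), (30.0, 17.0), 90.0)
```

```bash
cat >> h.py <<'E'
from scipy.spatial.transform import Rotation as Ro
def rel(p,yaw=None,s=None):
    "shift in tool axes (m) to world TCP p; turn about tool (units of 2 rad) to tool-down with tool y at heading 90deg+yaw"
    s=s or manip.get_state();R=Ro.from_quat(s["orientation"])
    out=[R.inv().apply(np.array(p)-s["eef_pos"]).round(4)]
    if yaw is not None:
        y=np.array([-np.sin(yaw),np.cos(yaw),0]);z=np.array([0,0,-1.])
        G=Ro.from_matrix(np.stack([np.cross(y,z),y,z],1));out.append(((R.inv()*G).as_rotvec()/2).round(4))
    return out
E
python3 - <<'E'
from h import *
print("handle top",onz("top",403.3,223.3,.192))
for u,v in((387.5,206.7),(407,206.5),(388.3,238.7),(408,238.7),(394.4,238.7),(402,238.7)): print("fork",onz("top",u,v,.112).round(4))
print(rel((.5,.15,.33),0),rel((.45,-.28,.33),0))
E
```

```text
handle top [ 0.44045855 -0.27442372  0.192     ]
fork [ 0.4957 -0.2436  0.112 ]
fork [ 0.4961 -0.3026  0.112 ]
fork [ 0.3991 -0.2439  0.112 ]
fork [ 0.3989 -0.3029  0.112 ]
fork [ 0.399  -0.2622  0.112 ]
fork [ 0.399 -0.285  0.112]
[array([-0.3944, -0.3078, -0.099 ]), array([-7.000e-04, -1.000e-04, -2.114e-01])] [array([-0.5253, -0.7204, -0.0984]), array([-7.000e-04, -1.000e-04, -2.114e-01])]
```

```bash
python3 -m creep '[{"xyz":[-0.05,-0.04,-0.05],"dr":[0,0,-0.05],"jaw":0},{"xyz":[-0.1,-0.08,-0.099],"dr":[0,0,-0.1],"jaw":0},{"xyz":[-0.14,-0.11,-0.099],"dr":[0,0,-0.15],"jaw":0},{"xyz":[-0.18,-0.14,-0.099],"dr":[0,0,-0.2],"jaw":0},{"xyz":[-0.22,-0.17,-0.099],"dr":[0,0,-0.211],"jaw":0},{"xyz":[-0.26,-0.2,-0.099],"dr":[0,0,-0.211],"jaw":0},{"xyz":[-0.3,-0.23,-0.099],"dr":[0,0,-0.211],"jaw":0},{"xyz":[-0.34,-0.26,-0.099],"dr":[0,0,-0.211],"jaw":0},{"xyz":[-0.37,-0.29,-0.099],"dr":[0,0,-0.211],"jaw":0},{"xyz":[-0.394,-0.308,-0.099],"dr":[0,0,-0.211],"jaw":0},{"xyz":[-0.394,-0.308,-0.099],"dr":[0,0,-0.211],"jaw":0},{"xyz":[-0.394,-0.308,-0.099],"dr":[0,0,-0.211],"jaw":0}]'
python3 -c "
from h import *
print(rel((.44,-.274,.33),0))"
```

```text
time_s: 1.3
eef_pos: [0.5011, 0.1454, 0.3303]
orientation: [0.004, 1.0, -0.001, 0.0]
force: [0.1, 0.6, 0.2]
gripper_width: 0.0852
grasp_force: 0.0
[array([ 0.0577, -0.4199,  0.0007]), array([-0.0005,  0.0002, -0.004 ])]
```

```bash
python3 -m creep '[{"xyz":[0.006,-0.045,0],"dr":[0,0,-0.004],"jaw":0},{"xyz":[0.012,-0.09,0],"dr":[0,0,-0.004],"jaw":0},{"xyz":[0.018,-0.135,0],"dr":[0,0,-0.004],"jaw":0},{"xyz":[0.024,-0.18,0],"dr":[0,0,-0.004],"jaw":0},{"xyz":[0.03,-0.225,0],"dr":[0,0,-0.004],"jaw":0},{"xyz":[0.036,-0.27,0],"dr":[0,0,-0.004],"jaw":0},{"xyz":[0.042,-0.315,0],"dr":[0,0,-0.004],"jaw":0},{"xyz":[0.048,-0.36,0],"dr":[0,0,-0.004],"jaw":0},{"xyz":[0.054,-0.4,0],"dr":[0,0,-0.004],"jaw":0},{"xyz":[0.058,-0.42,0],"dr":[0,0,-0.004],"jaw":0},{"xyz":[0.058,-0.42,0],"dr":[0,0,-0.004],"jaw":0},{"xyz":[0.058,-0.42,0],"dr":[0,0,-0.004],"jaw":0}]'
python3 - <<'E'
from h import *
import pickle
P=manip.camera_params("wrist");im=manip.snapshot("wrist");pickle.dump(P,open("w1.pkl","wb"))
cv2.imwrite("pics/w1.png",im[:,:,::-1]);print(P)
E
```

```text
time_s: 2.5
eef_pos: [0.4416, -0.2687, 0.33]
orientation: [-0.004, 1.0, 0.0, -0.0]
force: [0.8, 0.4, -1.1]
gripper_width: 0.0853
grasp_force: 0.0
{'vertical_fov': 66.60830298335267, 'cx': 315.6533056739583, 'cy': 199.79587599988483, 'camera_from_world': array([[-0.00758211,  0.99997075,  0.00100765,  0.27201884],
       [-0.95743558, -0.00696881, -0.28856289,  0.48598343],
       [-0.28854742, -0.00315268,  0.95746041, -0.34713498],
       [ 0.        ,  0.        ,  0.        ,  1.        ]])}
```

View pics/w1.png

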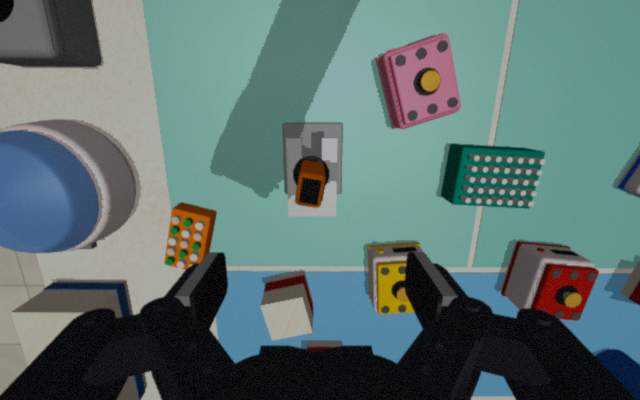

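The wrist view shows the fork at about (313,180), the collar at (310,172) and the black top of the handle at (311,190). I'll enlarge it for the handle's yaw.

Run:
```python
from h import *
import pickle
P=pickle.load(open("w1.pkl","rb"))
im=cv2.imread("pics/w1.png");c=im[115:225,270:355]
cv2.imwrite("pics/w1c.png",cv2.resize(c,None,fx=5,fy=5,interpolation=cv2.INTER_CUBIC))
q,st,m=blob(im,311,188,26,(3,120,40),(16,255,255))
print(q,st)
# filled hull of the orange handle, dark top patch inside
g=cv2.cvtColor(im,cv2.COLOR_BGR2GRAY);k=np.zeros_like(g);k[178:206,297:326]=(g[178:206,297:326]<45)
n,l,s,cc=cv2.connectedComponentsWithStats(k);i=1+np.argmax(s[1:,4])
pts=np.argwhere(l==i)[:,::-1].astype(np.float32)
print(s[i],cc[i],cv2.minAreaRect(pts),onz("w",*cc[i],.192,P))
```

```text
[310.87688098 179.72640219] [296 162  30  46 731]
[299 178  22  27 463] [309.54427646 190.91576674] ((309.4560241699219, 190.9919891357422), (18.96185874938965, 24.686193466186523), 10.304845809936523) [ 0.44287841 -0.27468657  0.192     ]
```

View pics/w1c.png

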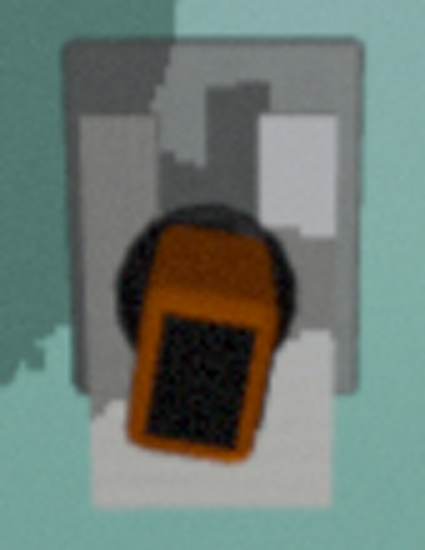

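Run:
```python
from h import *
import pickle
P=pickle.load(open("w1.pkl","rb"))
f=lambda x,y,z:onz("w",270+x/5-.4,115+y/5-.4,z,P).round(4)
print("handle");[print(f(x,y,.192)) for x,y in((162,315),(253,328),(238,450),(147,435))]
print("fork L tipout, backL, backR, R tipout, L tipin, R tipin");[print(f(x,y,.112)) for x,y in((80,114),(92,507),(332,507),(338,114),(158,114),(259,114))]
c=f(206,293,.112+.006);print("collar",c)
s=manip.get_state();print(s["eef_pos"],rel((.441,-.2745,.2),np.radians(-8)))
```

```text
handle
[ 0.43   -0.2818  0.192 ]
[ 0.4323 -0.2647  0.192 ]
[ 0.4565 -0.2673  0.192 ]
[ 0.4536 -0.2848  0.192 ]
fork L tipout, backL, backR, R tipout, L tipin, R tipin
[ 0.4002 -0.3041  0.112 ]
[ 0.4973 -0.3031  0.112 ]
[ 0.4969 -0.2428  0.112 ]
[ 0.3997 -0.244   0.112 ]
[ 0.4    -0.2859  0.112 ]
[ 0.3999 -0.2624  0.112 ]
collar [ 0.4411 -0.2745  0.118 ]
[ 0.44192076 -0.26805036  0.33003127] [array([ 0.0009, -0.0065,  0.13  ]), array([ 0.0003, -0.0003,  0.0744])]
```

```bash
python3 -m creep '[{"xyz":[0,-0.0065,0],"dr":[0,0,0.07],"jaw":0},{"xyz":[0,-0.0065,0.03],"dr":[0,0,0.07],"jaw":0},{"xyz":[0,-0.0065,0.06],"dr":[0,0,0.07],"jaw":0},{"xyz":[0,-0.0065,0.06],"dr":[0,0,0.07],"jaw":0},{"xyz":[0,-0.0065,0.06],"dr":[0,0,0.07],"jaw":0},{"xyz":[0,-0.0065,0.06],"dr":[0,0,0.07],"jaw":0}]'
python3 -c "
from h import *
print(rel((.442,-.2745,.137),np.radians(-7.5)))"
```

```text
time_s: 3.15
eef_pos: [0.4423, -0.2759, 0.2719]
orientation: [0.066, 0.998, -0.0, 0.001]
force: [-0.3, 0.8, -0.0]
gripper_width: 0.0857
grasp_force: 0.0
[array([0.0007, 0.0014, 0.1349]), array([-0.0001,  0.0009, -0.0004])]
```

```bash
python3 -m creep '[{"xyz":[0,0.0014,0.03],"dr":[0,0,0],"jaw":0},{"xyz":[0,0.0014,0.06],"dr":[0,0,0],"jaw":0},{"xyz":[0,0.0014,0.09],"dr":[0,0,0],"jaw":0},{"xyz":[0,0.0014,0.115],"dr":[0,0,0],"jaw":0},{"xyz":[0,0.0014,0.135],"dr":[0,0,0],"jaw":0},{"xyz":[0,0.0014,0.135],"dr":[0,0,0],"jaw":0},{"xyz":[0,0.0014,0.135],"dr":[0,0,0],"jaw":0}]'
python3 -c "
from h import *
print(rel((.442,-.2745,.137),np.radians(-7.5)))"
```

```text
time_s: 3.85
eef_pos: [0.4423, -0.2752, 0.1366]
orientation: [0.066, 0.998, -0.0, 0.0]
force: [-0.1, 0.0, 1.5]
gripper_width: 0.0854
grasp_force: 0.0
[array([ 0.0004,  0.0006, -0.0004]), array([-0.0003,  0.0005, -0.0008])]
```

```bash
python3 -m creep '[{"xyz":[0,0,0],"dr":[0,0,0],"jaw":0.3},{"xyz":[0,0,0],"dr":[0,0,0],"jaw":0.4},{"xyz":[0,0,0],"dr":[0,0,0],"jaw":0.5},{"xyz":[0,0,0],"dr":[0,0,0],"jaw":0.6},{"xyz":[0,0,0],"dr":[0,0,0],"jaw":0.7},{"xyz":[0,0,0],"dr":[0,0,0],"jaw":0.8},{"xyz":[0,0,0],"dr":[0,0,0],"jaw":1},{"xyz":[0,0,0],"dr":[0,0,0],"jaw":1},{"xyz":[0,0,0],"dr":[0,0,0],"jaw":1},{"xyz":[0,0,0],"dr":[0,0,0],"jaw":1}]'
```

```text
time_s: 4.85
eef_pos: [0.4416, -0.2749, 0.1357]
orientation: [0.066, 0.998, 0.0, 0.0]
force: [-2.1, 0.6, 6.3]
gripper_width: 0.0254
grasp_force: 58.8
```

```bash
python3 -m creep '[{"xyz":[0,0,-0.005],"dr":[0,0,0],"jaw":1},{"xyz":[0,0,-0.02],"dr":[0,0,0],"jaw":1},{"xyz":[0,0,-0.04],"dr":[0,0,0],"jaw":1},{"xyz":[0,0,-0.06],"dr":[0,0,0],"jaw":1},{"xyz":[0,0,-0.08],"dr":[0,0,0],"jaw":1},{"xyz":[0,0,-0.1],"dr":[0,0,0],"jaw":1},{"xyz":[0,0,-0.125],"dr":[0,0,0],"jaw":1},{"xyz":[0,0,-0.125],"dr":[0,0,0],"jaw":1},{"xyz":[0,0,-0.125],"dr":[0,0,0],"jaw":1},{"xyz":[0,0,-0.125],"dr":[0,0,0],"jaw":1}]'
python3 - <<'E'
from h import *
s=manip.get_state();print(s["eef_pos"],s["orientation"],s["force"],rel((.50,-.0,.265),np.radians(-7.5)),rel((.4513,.2658,.265),np.radians(-7.5)))
a=cv2.cvtColor(manip.snapshot("scene"),cv2.COLOR_RGB2BGR);cv2.imwrite("pics/s2.png",a)
b=cv2.cvtColor(manip.snapshot("wrist"),cv2.COLOR_RGB2BGR)
cv2.imwrite("pics/m2.png",np.vstack([cv2.resize(a[70:200,230:390],(480,390),interpolation=cv2.INTER_CUBIC)[:,:],np.zeros((0,480,3),np.uint8)]))
E
```

```text
time_s: 5.85
eef_pos: [0.4411, -0.2746, 0.2594]
orientation: [0.066, 0.998, 0.0, -0.001]
force: [-1.4, -0.3, -1.3]
gripper_width: 0.0253
grasp_force: 58.9
[ 0.44105208 -0.27458527  0.25940349] [ 6.63502650e-02  9.97796156e-01  1.53748246e-04 -6.70414827e-04] [-1.36266022 -0.30499257 -1.28424732] [array([-0.0221,  0.28  , -0.0056]), array([ 0.0001, -0.0007, -0.0009])] [array([ 0.0614,  0.537 , -0.0054]), array([ 0.0001, -0.0007, -0.0009])]
```

View pics/m2.png

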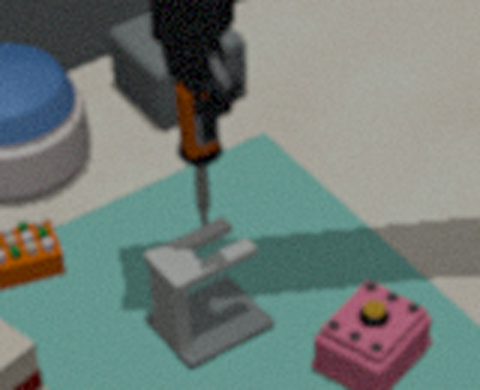

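```bash
python3 -m creep '[{"xyz":[-0.001,0.015,-0.005],"dr":[0,0,0],"jaw":1},{"xyz":[-0.003,0.045,-0.005],"dr":[0,0,0],"jaw":1},{"xyz":[-0.006,0.08,-0.005],"dr":[0,0,0],"jaw":1},{"xyz":[-0.009,0.12,-0.005],"dr":[0,0,0],"jaw":1},{"xyz":[-0.013,0.16,-0.005],"dr":[0,0,0],"jaw":1},{"xyz":[-0.016,0.2,-0.005],"dr":[0,0,0],"jaw":1},{"xyz":[-0.019,0.24,-0.005],"dr":[0,0,0],"jaw":1},{"xyz":[-0.021,0.265,-0.005],"dr":[0,0,0],"jaw":1},{"xyz":[-0.022,0.28,-0.005],"dr":[0,0,0],"jaw":1},{"xyz":[-0.022,0.28,-0.005],"dr":[0,0,0],"jaw":1},{"xyz":[-0.022,0.28,-0.005],"dr":[0,0,0],"jaw":1}]'
python3 - <<'E'
from h import *
s=manip.get_state();print(s["eef_pos"],rel((.4513,.2658,.265),np.radians(-7.5)))
P=manip.camera_params("scene");T=P["camera_from_world"];f=200/np.tan(np.radians(P["vertical_fov"]/2))
for p in((.441,-.2745,.1437),(.441,-.2745,.2357)):
    c=T[:3,:3]@np.array(p)+T[:3,3];print(P["cx"]+f*c[0]/-c[2],P["cy"]-f*c[1]/-c[2])
E
```

```text
time_s: 7.05
eef_pos: [0.5002, -0.0016, 0.265]
orientation: [0.067, 0.998, -0.0, -0.0]
force: [0.2, -0.6, -1.3]
gripper_width: 0.0254
grasp_force: 59.1
[ 0.50019704 -0.0016492   0.26501627] [array([ 8.420e-02,  2.585e-01, -2.000e-04]), array([-0.0005, -0.0003, -0.0015])]
297.6089805744867 144.2829510045257
296.2484895044023 120.47493113014083
```

The tip shows at (298.3,144) in the scene picture, against a predicted (297.6,144.3), so the probe hangs straight in the jaws. Now on to blue.

```bash
python3 -m creep '[{"xyz":[0.004,0.015,0],"dr":[0,0,0],"jaw":1},{"xyz":[0.014,0.045,0],"dr":[0,0,0],"jaw":1},{"xyz":[0.026,0.08,0],"dr":[0,0,0],"jaw":1},{"xyz":[0.039,0.12,0],"dr":[0,0,0],"jaw":1},{"xyz":[0.052,0.16,0],"dr":[0,0,0],"jaw":1},{"xyz":[0.065,0.2,0],"dr":[0,0,0],"jaw":1},{"xyz":[0.075,0.23,0],"dr":[0,0,0],"jaw":1},{"xyz":[0.081,0.249,0],"dr":[0,0,0],"jaw":1},{"xyz":[0.084,0.2585,0],"dr":[0,0,0],"jaw":1},{"xyz":[0.084,0.2585,0],"dr":[0,0,0],"jaw":1},{"xyz":[0.084,0.2585,0],"dr":[0,0,0],"jaw":1},{"xyz":[0.084,0.2585,0],"dr":[0,0,0],"jaw":1}]'
python3 - <<'E'
from h import *
s=manip.get_state();print(s["eef_pos"],rel((.4513,.2658,.064+.1157),np.radians(-7.5)),s["force"])
E
```

```text
time_s: 8.25
eef_pos: [0.4521, 0.2653, 0.2655]
orientation: [0.068, 0.998, -0.0, 0.0]
force: [-0.2, 0.6, -0.9]
gripper_width: 0.0253
grasp_force: 59.1
[0.45213425 0.26527235 0.26547854] [array([0.0009, 0.0004, 0.0858]), array([-0.0001,  0.0002, -0.0023])] [-0.24164455  0.6491422  -0.93657525]
```

```bash
python3 -m creep '[{"xyz":[0.001,0,0.02],"dr":[0,0,0],"jaw":1},{"xyz":[0.001,0,0.04],"dr":[0,0,0],"jaw":1},{"xyz":[0.001,0,0.06],"dr":[0,0,0],"jaw":1},{"xyz":[0.001,0,0.072],"dr":[0,0,0],"jaw":1},{"xyz":[0.001,0,0.078],"dr":[0,0,0],"jaw":1},{"xyz":[0.001,0,0.081],"dr":[0,0,0],"jaw":1},{"xyz":[0.001,0,0.083],"dr":[0,0,0],"jaw":1},{"xyz":[0.001,0,0.085],"dr":[0,0,0],"jaw":1},{"xyz":[0.001,0,0.087],"dr":[0,0,0],"jaw":1},{"xyz":[0.001,0,0.089],"dr":[0,0,0],"jaw":1},{"xyz":[0.001,0,0.09],"dr":[0,0,0],"jaw":1},{"xyz":[0.001,0,0.09],"dr":[0,0,0],"jaw":1}]'
python3 - <<'E'
from h import *
s=manip.get_state();print(s["eef_pos"],s["force"])
a=cv2.cvtColor(manip.snapshot("scene"),cv2.COLOR_RGB2BGR);cv2.imwrite("pics/s3.png",a)
cv2.imwrite("pics/m3.png",cv2.resize(a[230:320,350:470],(720,540),interpolation=cv2.INTER_CUBIC))
E
```

```text
time_s: 9.45
eef_pos: [0.4506, 0.2675, 0.1756]
orientation: [0.066, 0.998, 0.0, 0.0]
force: [0.9, -0.1, 1.7]
gripper_width: 0.0259
grasp_force: 59.3
[0.45063871 0.2674639  0.1755984 ] [ 0.853962   -0.14974471  1.68945476]
```

View pics/m3.png

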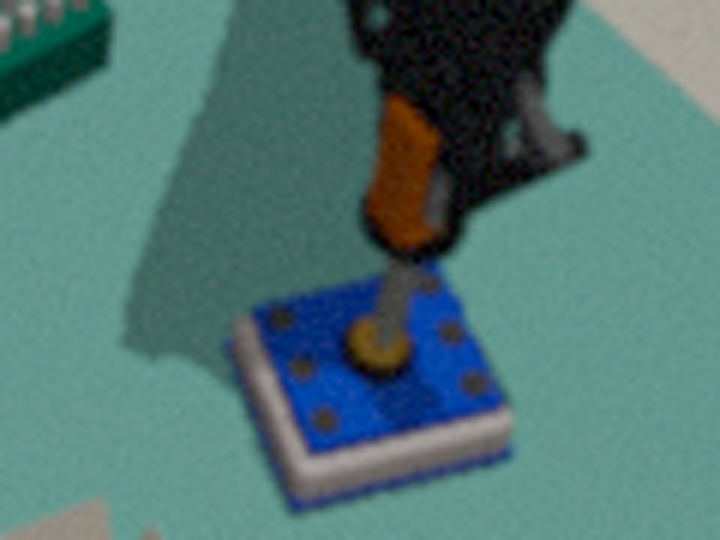

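The tip stands near the middle of the brass disc at crop (385,335), and about 3 N is showing. I'll hold there, and check the apparent lean against the projection.

```bash
python3 -m creep '[{"xyz":[0,0,0],"dr":[0,0,0],"jaw":1},{"xyz":[0,0,0],"dr":[0,0,0],"jaw":1},{"xyz":[0,0,0],"dr":[0,0,0],"jaw":1},{"xyz":[0,0,0],"dr":[0,0,0],"jaw":1},{"xyz":[0,0,0],"dr":[0,0,0],"jaw":1},{"xyz":[0,0,0],"dr":[0,0,0],"jaw":1},{"xyz":[0,0,0],"dr":[0,0,0],"jaw":1},{"xyz":[0,0,0],"dr":[0,0,0],"jaw":1},{"xyz":[0,0,0],"dr":[0,0,0],"jaw":1},{"xyz":[0,0,0],"dr":[0,0,0],"jaw":1},{"xyz":[0,0,0],"dr":[0,0,0],"jaw":1},{"xyz":[0,0,0],"dr":[0,0,0],"jaw":1}]'
python3 - <<'E'
from h import *
s=manip.get_state();print(s["eef_pos"],s["force"])
P=manip.camera_params("scene");T=P["camera_from_world"];f=200/np.tan(np.radians(P["vertical_fov"]/2))
for dz in(0,.02,.092,.172):
    c=T[:3,:3]@np.array((.4506,.2670,.06+dz))+T[:3,3];print(dz,(P["cx"]+f*c[0]/-c[2]-350)*6,(P["cy"]-f*c[1]/-c[2]-230)*6)
E
```

```text
time_s: 10.7
eef_pos: [0.4504, 0.2673, 0.1753]
orientation: [0.066, 0.998, 0.0, 0.0]
force: [0.9, 1.1, 2.2]
gripper_width: 0.0253
grasp_force: 59.3
[0.45039082 0.26726274 0.17533298] [0.89526618 1.1131059  2.24510485]
0 380.93826726145426 340.96289222906114
0.02 386.87330339575533 315.24759849290785
0.092 409.4136836611086 217.5847559538015
0.172 436.8467826291103 98.7227672326153
```

```bash
python3 -m creep '[{"xyz":[0,0,-0.005],"dr":[0,0,0],"jaw":1},{"xyz":[0,0,-0.02],"dr":[0,0,0],"jaw":1},{"xyz":[0,0,-0.045],"dr":[0,0,0],"jaw":1},{"xyz":[0,0,-0.075],"dr":[0,0,0],"jaw":1},{"xyz":[0,0,-0.09],"dr":[0,0,0],"jaw":1},{"xyz":[0,0,-0.09],"dr":[0,0,0],"jaw":1},{"xyz":[0,0,-0.09],"dr":[0,0,0],"jaw":1}]'
python3 - <<'E'
from h import *
print(rel((.6325,-.133,.265),np.radians(-7.5)))
E
```

```text
time_s: 11.4
eef_pos: [0.4499, 0.2668, 0.2644]
orientation: [0.066, 0.998, -0.001, -0.001]
force: [-0.9, 0.5, -1.4]
gripper_width: 0.0253
grasp_force: 59.1
[array([-0.234 , -0.372 , -0.0004]), array([-0.0006, -0.0006, -0.001 ])]
```

```bash
python3 -m creep '[{"xyz":[-0.01,-0.016,0],"dr":[0,0,0],"jaw":1},{"xyz":[-0.028,-0.045,0],"dr":[0,0,0],"jaw":1},{"xyz":[-0.052,-0.082,0],"dr":[0,0,0],"jaw":1},{"xyz":[-0.078,-0.123,0],"dr":[0,0,0],"jaw":1},{"xyz":[-0.104,-0.164,0],"dr":[0,0,0],"jaw":1},{"xyz":[-0.13,-0.206,0],"dr":[0,0,0],"jaw":1},{"xyz":[-0.156,-0.248,0],"dr":[0,0,0],"jaw":1},{"xyz":[-0.182,-0.29,0],"dr":[0,0,0],"jaw":1},{"xyz":[-0.206,-0.328,0],"dr":[0,0,0],"jaw":1},{"xyz":[-0.223,-0.355,0],"dr":[0,0,0],"jaw":1},{"xyz":[-0.234,-0.372,0],"dr":[0,0,0],"jaw":1},{"xyz":[-0.234,-0.372,0],"dr":[0,0,0],"jaw":1}]'
python3 -m creep '[{"xyz":[0,0,0],"dr":[0,0,0],"jaw":1},{"xyz":[0,0,0],"dr":[0,0,0],"jaw":1}]'
python3 - <<'E'
from h import *
print(rel((.6325,-.133,.079+.1157),np.radians(-7.5)))
E
```

```text
time_s: 12.6
eef_pos: [0.6321, -0.1363, 0.2629]
orientation: [0.069, 0.998, -0.001, -0.002]
force: [0.2, 0.5, -1.6]
gripper_width: 0.0255
grasp_force: 59.1
time_s: 12.8
eef_pos: [0.6326, -0.131, 0.2644]
orientation: [0.066, 0.998, 0.0, -0.001]
force: [-0.7, 0.3, -1.9]
gripper_width: 0.0255
grasp_force: 59.1
[array([-0.0003, -0.002 ,  0.0697]), array([ 0.0003, -0.0009, -0.0002])]
```

Contact is expected after 0.070, so I'll go to 0.074 and hold.

```bash
python3 -m creep '[{"xyz":[0,-0.001,0.015],"dr":[0,0,0],"jaw":1},{"xyz":[0,-0.001,0.03],"dr":[0,0,0],"jaw":1},{"xyz":[0,-0.001,0.045],"dr":[0,0,0],"jaw":1},{"xyz":[0,-0.001,0.056],"dr":[0,0,0],"jaw":1},{"xyz":[0,-0.001,0.062],"dr":[0,0,0],"jaw":1},{"xyz":[0,-0.001,0.065],"dr":[0,0,0],"jaw":1},{"xyz":[0,-0.001,0.067],"dr":[0,0,0],"jaw":1},{"xyz":[0,-0.001,0.069],"dr":[0,0,0],"jaw":1},{"xyz":[0,-0.001,0.071],"dr":[0,0,0],"jaw":1},{"xyz":[0,-0.001,0.073],"dr":[0,0,0],"jaw":1},{"xyz":[0,-0.001,0.074],"dr":[0,0,0],"jaw":1},{"xyz":[0,-0.001,0.074],"dr":[0,0,0],"jaw":1}]'
python3 -m creep '[{"xyz":[0,0,0],"dr":[0,0,0],"jaw":1},{"xyz":[0,0,0],"dr":[0,0,0],"jaw":1},{"xyz":[0,0,0],"dr":[0,0,0],"jaw":1}]'
python3 - <<'E'
from h import *
s=manip.get_state();print(s["eef_pos"],s["force"])
a=cv2.cvtColor(manip.snapshot("scene"),cv2.COLOR_RGB2BGR);cv2.imwrite("pics/s4.png",a)
cv2.imwrite("pics/m4.png",cv2.resize(a[165:255,210:330],(720,540),interpolation=cv2.INTER_CUBIC))
E
```

```text
time_s: 14.0
eef_pos: [0.6331, -0.1336, 0.1916]
orientation: [0.066, 0.998, -0.0, 0.0]
force: [1.1, 0.0, 1.9]
gripper_width: 0.0255
grasp_force: 59.3
time_s: 14.3
eef_pos: [0.6331, -0.1336, 0.1915]
orientation: [0.066, 0.998, -0.0, 0.0]
force: [0.5, -0.3, 1.5]
gripper_width: 0.0254
grasp_force: 59.4
[ 0.63309744 -0.13355427  0.19154696] [ 0.48780935 -0.29282533  1.450871  ]
```

View pics/m4.png

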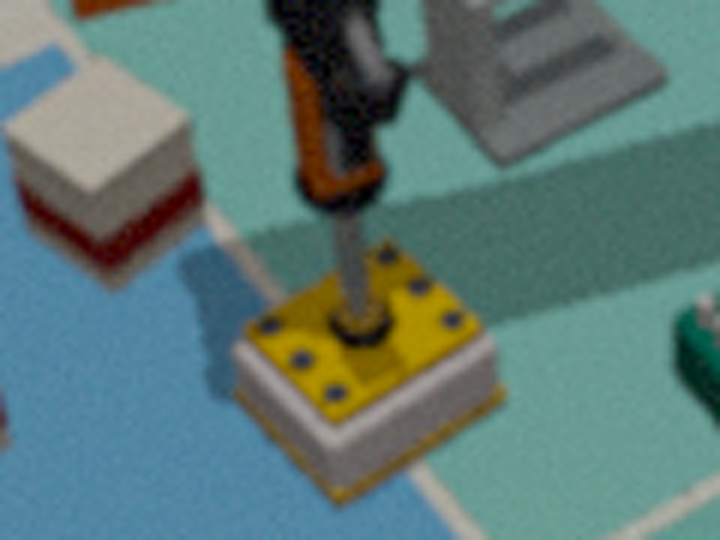

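The tip rests on the yellow heater's disc at crop (357,310). Hold for 1.2 s, then lift.

```bash
python3 -m creep '[{"xyz":[0,0,0],"dr":[0,0,0],"jaw":1},{"xyz":[0,0,0],"dr":[0,0,0],"jaw":1},{"xyz":[0,0,0],"dr":[0,0,0],"jaw":1},{"xyz":[0,0,0],"dr":[0,0,0],"jaw":1},{"xyz":[0,0,0],"dr":[0,0,0],"jaw":1},{"xyz":[0,0,0],"dr":[0,0,0],"jaw":1},{"xyz":[0,0,0],"dr":[0,0,0],"jaw":1},{"xyz":[0,0,0],"dr":[0,0,0],"jaw":1},{"xyz":[0,0,0],"dr":[0,0,0],"jaw":1},{"xyz":[0,0,0],"dr":[0,0,0],"jaw":1},{"xyz":[0,0,0],"dr":[0,0,0],"jaw":1},{"xyz":[0,0,0],"dr":[0,0,0],"jaw":1}]'
python3 -m creep '[{"xyz":[0,0,-0.005],"dr":[0,0,0],"jaw":1},{"xyz":[0,0,-0.02],"dr":[0,0,0],"jaw":1},{"xyz":[0,0,-0.045],"dr":[0,0,0],"jaw":1},{"xyz":[0,0,-0.065],"dr":[0,0,0],"jaw":1},{"xyz":[0,0,-0.074],"dr":[0,0,0],"jaw":1},{"xyz":[0,0,-0.074],"dr":[0,0,0],"jaw":1},{"xyz":[0,0,-0.074],"dr":[0,0,0],"jaw":1}]'
python3 - <<'E'
from h import *
print(rel((.6296,.1056,.265),np.radians(-7.5)))
E
```

```text
time_s: 15.55
eef_pos: [0.6329, -0.1335, 0.1914]
orientation: [0.066, 0.998, -0.0, 0.0]
force: [1.7, -0.9, 0.8]
gripper_width: 0.0255
grasp_force: 59.4
time_s: 16.25
eef_pos: [0.6326, -0.1333, 0.2647]
orientation: [0.066, 0.998, 0.0, -0.0]
force: [0.2, -0.9, -0.8]
gripper_width: 0.0255
grasp_force: 59.2
[array([ 0.0346,  0.2364, -0.0003]), array([ 0.0001, -0.0005, -0.0009])]
```

```bash
python3 -m creep '[{"xyz":[0.002,0.015,0],"dr":[0,0,0],"jaw":1},{"xyz":[0.006,0.042,0],"dr":[0,0,0],"jaw":1},{"xyz":[0.011,0.076,0],"dr":[0,0,0],"jaw":1},{"xyz":[0.017,0.114,0],"dr":[0,0,0],"jaw":1},{"xyz":[0.022,0.15,0],"dr":[0,0,0],"jaw":1},{"xyz":[0.027,0.184,0],"dr":[0,0,0],"jaw":1},{"xyz":[0.031,0.212,0],"dr":[0,0,0],"jaw":1},{"xyz":[0.034,0.23,0],"dr":[0,0,0],"jaw":1},{"xyz":[0.0346,0.2364,0],"dr":[0,0,0],"jaw":1},{"xyz":[0.0346,0.2364,0],"dr":[0,0,0],"jaw":1},{"xyz":[0.0346,0.2364,0],"dr":[0,0,0],"jaw":1},{"xyz":[0.0346,0.2364,0],"dr":[0,0,0],"jaw":1}]'
python3 -m creep '[{"xyz":[0,0,0],"dr":[0,0,0],"jaw":1},{"xyz":[0,0,0],"dr":[0,0,0],"jaw":1}]'
python3 - <<'E'
from h import *
print(rel((.6296,.1056,.094+.1157),np.radians(-7.5)))
E
```

```text
time_s: 17.45
eef_pos: [0.6301, 0.1033, 0.2655]
orientation: [0.068, 0.998, -0.0, 0.0]
force: [-0.0, 0.5, -0.6]
gripper_width: 0.0257
grasp_force: 59.2
time_s: 17.65
eef_pos: [0.63, 0.1045, 0.2654]
orientation: [0.067, 0.998, -0.0, 0.0]
force: [-0.3, 1.1, -1.1]
gripper_width: 0.0254
grasp_force: 59.2
[array([0.0005, 0.001 , 0.0557]), array([-0.    ,  0.    , -0.0016])]
```

```bash
python3 -m creep '[{"xyz":[0,0,0.01],"dr":[0,0,0],"jaw":1},{"xyz":[0,0,0.024],"dr":[0,0,0],"jaw":1},{"xyz":[0,0,0.036],"dr":[0,0,0],"jaw":1},{"xyz":[0,0,0.044],"dr":[0,0,0],"jaw":1},{"xyz":[0,0,0.048],"dr":[0,0,0],"jaw":1},{"xyz":[0,0,0.051],"dr":[0,0,0],"jaw":1},{"xyz":[0,0,0.053],"dr":[0,0,0],"jaw":1},{"xyz":[0,0,0.055],"dr":[0,0,0],"jaw":1},{"xyz":[0,0,0.057],"dr":[0,0,0],"jaw":1},{"xyz":[0,0,0.059],"dr":[0,0,0],"jaw":1},{"xyz":[0,0,0.06],"dr":[0,0,0],"jaw":1},{"xyz":[0,0,0.06],"dr":[0,0,0],"jaw":1}]'
python3 -m creep '[{"xyz":[0,0,0],"dr":[0,0,0],"jaw":1},{"xyz":[0,0,0],"dr":[0,0,0],"jaw":1},{"xyz":[0,0,0],"dr":[0,0,0],"jaw":1}]'
python3 - <<'E'
from h import *
s=manip.get_state();print(s["eef_pos"],s["force"])
a=cv2.cvtColor(manip.snapshot("scene"),cv2.COLOR_RGB2BGR);cv2.imwrite("pics/s5.png",a)
cv2.imwrite("pics/m5.png",cv2.resize(a[215:305,260:380],(720,540),interpolation=cv2.INTER_CUBIC))
E
```

```text
time_s: 18.85
eef_pos: [0.6301, 0.1054, 0.2056]
orientation: [0.066, 0.998, 0.0, 0.0]
force: [-0.4, 0.0, 1.7]
gripper_width: 0.0255
grasp_force: 59.3
time_s: 19.15
eef_pos: [0.6301, 0.1055, 0.2055]
orientation: [0.066, 0.998, 0.0, 0.0]
force: [0.4, -0.1, 1.4]
gripper_width: 0.0255
grasp_force: 59.3
[0.63007109 0.10546836 0.20551205] [ 0.35166111 -0.13691738  1.44576565]
```

View pics/m5.png

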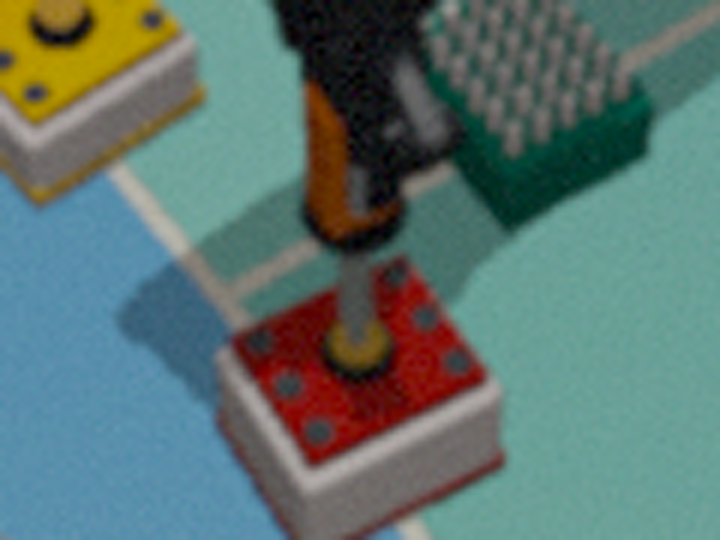

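The tip sits in the middle of the red disc at crop (357,340). Hold, then lift.

```bash
python3 -m creep '[{"xyz":[0,0,0],"dr":[0,0,0],"jaw":1},{"xyz":[0,0,0],"dr":[0,0,0],"jaw":1},{"xyz":[0,0,0],"dr":[0,0,0],"jaw":1},{"xyz":[0,0,0],"dr":[0,0,0],"jaw":1},{"xyz":[0,0,0],"dr":[0,0,0],"jaw":1},{"xyz":[0,0,0],"dr":[0,0,0],"jaw":1},{"xyz":[0,0,0],"dr":[0,0,0],"jaw":1},{"xyz":[0,0,0],"dr":[0,0,0],"jaw":1},{"xyz":[0,0,0],"dr":[0,0,0],"jaw":1},{"xyz":[0,0,0],"dr":[0,0,0],"jaw":1},{"xyz":[0,0,0],"dr":[0,0,0],"jaw":1},{"xyz":[0,0,0],"dr":[0,0,0],"jaw":1}]'
python3 -m creep '[{"xyz":[0,0,-0.005],"dr":[0,0,0],"jaw":1},{"xyz":[0,0,-0.02],"dr":[0,0,0],"jaw":1},{"xyz":[0,0,-0.045],"dr":[0,0,0],"jaw":1},{"xyz":[0,0,-0.06],"dr":[0,0,0],"jaw":1},{"xyz":[0,0,-0.06],"dr":[0,0,0],"jaw":1},{"xyz":[0,0,-0.06],"dr":[0,0,0],"jaw":1}]'
python3 - <<'E'
from h import *
print(rel((.4418,-.2743,.265),np.radians(-7.5)))
E
```

```text
time_s: 20.4
eef_pos: [0.63, 0.1054, 0.2054]
orientation: [0.066, 0.998, 0.0, 0.0]
force: [1.5, 0.2, 1.5]
gripper_width: 0.0252
grasp_force: 59.5
time_s: 21.0
eef_pos: [0.6298, 0.1054, 0.2651]
orientation: [0.066, 0.998, 0.0, -0.0]
force: [-0.3, 0.0, -0.8]
gripper_width: 0.0255
grasp_force: 59.1
[array([ 1.360e-01, -4.012e-01,  1.000e-04]), array([ 0.    , -0.0001, -0.001 ])]
```

```bash
python3 -m creep '[{"xyz":[0.005,-0.015,0],"dr":[0,0,0],"jaw":1},{"xyz":[0.015,-0.045,0],"dr":[0,0,0],"jaw":1},{"xyz":[0.029,-0.086,0],"dr":[0,0,0],"jaw":1},{"xyz":[0.044,-0.13,0],"dr":[0,0,0],"jaw":1},{"xyz":[0.059,-0.175,0],"dr":[0,0,0],"jaw":1},{"xyz":[0.075,-0.22,0],"dr":[0,0,0],"jaw":1},{"xyz":[0.09,-0.265,0],"dr":[0,0,0],"jaw":1},{"xyz":[0.105,-0.31,0],"dr":[0,0,0],"jaw":1},{"xyz":[0.119,-0.35,0],"dr":[0,0,0],"jaw":1},{"xyz":[0.129,-0.38,0],"dr":[0,0,0],"jaw":1},{"xyz":[0.136,-0.401,0],"dr":[0,0,0],"jaw":1},{"xyz":[0.136,-0.401,0],"dr":[0,0,0],"jaw":1}]'
python3 -m creep '[{"xyz":[0,0,0],"dr":[0,0,0],"jaw":1},{"xyz":[0,0,0],"dr":[0,0,0],"jaw":1},{"xyz":[0,0,0],"dr":[0,0,0],"jaw":1}]'
python3 - <<'E'
from h import *
print(rel((.4418,-.2743,.1357),np.radians(-7.5)))
E
```

```text
time_s: 22.2
eef_pos: [0.4384, -0.2778, 0.2646]
orientation: [0.07, 0.998, -0.0, -0.001]
force: [-0.5, 0.6, -1.4]
gripper_width: 0.0254
grasp_force: 59.1
time_s: 22.5
eef_pos: [0.4423, -0.2731, 0.265]
orientation: [0.066, 0.998, 0.0, -0.0]
force: [0.1, 0.4, -1.2]
gripper_width: 0.0256
grasp_force: 59.1
[array([ 0.0002, -0.0013,  0.1293]), array([ 0.0001, -0.0003, -0.0001])]
```

```bash
python3 -m creep '[{"xyz":[0,-0.0012,0.005],"dr":[0,0,0],"jaw":1},{"xyz":[0,-0.0012,0.015],"dr":[0,0,0],"jaw":1},{"xyz":[0,-0.0012,0.03],"dr":[0,0,0],"jaw":1},{"xyz":[0,-0.0012,0.045],"dr":[0,0,0],"jaw":1},{"xyz":[0,-0.0012,0.06],"dr":[0,0,0],"jaw":1},{"xyz":[0,-0.0012,0.075],"dr":[0,0,0],"jaw":1},{"xyz":[0,-0.0012,0.09],"dr":[0,0,0],"jaw":1},{"xyz":[0,-0.0012,0.105],"dr":[0,0,0],"jaw":1},{"xyz":[0,-0.0012,0.115],"dr":[0,0,0],"jaw":1},{"xyz":[0,-0.0012,0.121],"dr":[0,0,0],"jaw":1},{"xyz":[0,-0.0012,0.124],"dr":[0,0,0],"jaw":1},{"xyz":[0,-0.0012,0.124],"dr":[0,0,0],"jaw":1}]'
python3 - <<'E'
from h import *
print(rel((.4418,-.2743,.1357),np.radians(-7.5)))
E
```

```text
time_s: 23.7
eef_pos: [0.4418, -0.2752, 0.1412]
orientation: [0.066, 0.998, -0.0, -0.0]
force: [-0.3, 0.7, -1.0]
gripper_width: 0.0255
grasp_force: 59.1
[array([0.0002, 0.0009, 0.0055]), array([-0.0001, -0.0001, -0.0009])]
```

Creep down until the collar touches, about 5.5 mm.

```bash
python3 -m creep '[{"xyz":[0,0.0005,0.002],"dr":[0,0,0],"jaw":1},{"xyz":[0,0.0005,0.004],"dr":[0,0,0],"jaw":1},{"xyz":[0,0.0005,0.005],"dr":[0,0,0],"jaw":1},{"xyz":[0,0.0005,0.0055],"dr":[0,0,0],"jaw":1},{"xyz":[0,0.0005,0.0055],"dr":[0,0,0],"jaw":1}]'
```

```text
time_s: 24.2
eef_pos: [0.4419, -0.2747, 0.1358]
orientation: [0.066, 0.998, -0.0, -0.0]
force: [-0.3, -0.1, -0.9]
gripper_width: 0.0252
grasp_force: 59.1
```

```bash
python3 -m creep '[{"xyz":[0,0,0.0005],"dr":[0,0,0],"jaw":1},{"xyz":[0,0,0.0005],"dr":[0,0,0],"jaw":1}]'; python3 -m creep '[{"xyz":[0,0,0.0005],"dr":[0,0,0],"jaw":1},{"xyz":[0,0,0.0005],"dr":[0,0,0],"jaw":1}]' | grep -E "eef|force"
```

```text
time_s: 24.4
eef_pos: [0.442, -0.2748, 0.1357]
orientation: [0.066, 0.998, 0.0, 0.0]
force: [-1.2, 1.2, 5.1]
gripper_width: 0.0256
grasp_force: 59.9
eef_pos: [0.442, -0.2748, 0.1357]
force: [-5.1, 2.2, 11.5]
grasp_force: 60.9
```

```bash
python3 -m creep '[{"xyz":[0,0,-0.0005],"dr":[0,0,0],"jaw":1},{"xyz":[0,0,-0.0005],"dr":[0,0,0],"jaw":0.72},{"xyz":[0,0,-0.0005],"dr":[0,0,0],"jaw":0.69},{"xyz":[0,0,-0.0005],"dr":[0,0,0],"jaw":0.66},{"xyz":[0,0,-0.0005],"dr":[0,0,0],"jaw":0.63},{"xyz":[0,0,-0.0005],"dr":[0,0,0],"jaw":0.6},{"xyz":[0,0,-0.0005],"dr":[0,0,0],"jaw":0.5},{"xyz":[0,0,-0.0005],"dr":[0,0,0],"jaw":0.4},{"xyz":[0,0,-0.0005],"dr":[0,0,0],"jaw":0.2},{"xyz":[0,0,-0.0005],"dr":[0,0,0],"jaw":0},{"xyz":[0,0,-0.0005],"dr":[0,0,0],"jaw":0},{"xyz":[0,0,-0.0005],"dr":[0,0,0],"jaw":0}]'
python3 - <<'E'
from h import *
for n in("scene","top"):cv2.imwrite(f"pics/{n}6.png",manip.snapshot(n)[:,:,::-1])
s=manip.get_state();print(s["gripper_width"],s["force"])
E
```

```text
time_s: 25.8
eef_pos: [0.4419, -0.2747, 0.1353]
orientation: [0.066, 0.998, -0.0, -0.0]
force: [0.7, 1.0, 0.3]
gripper_width: 0.0852
grasp_force: 0.0
0.08552744939630172 [-0.2592615  -0.25623168 -0.61872787]
```

Released with no force showing. Rise straight up, then move clear and look.

```bash
python3 -m creep '[{"xyz":[0,0,-0.01],"dr":[0,0,0],"jaw":0},{"xyz":[0,0,-0.03],"dr":[0,0,0],"jaw":0},{"xyz":[0,0,-0.06],"dr":[0,0,0],"jaw":0},{"xyz":[0,0,-0.1],"dr":[0,0,0],"jaw":0},{"xyz":[0,0,-0.14],"dr":[0,0,0],"jaw":0},{"xyz":[0,0,-0.18],"dr":[0,0,0],"jaw":0},{"xyz":[0,0,-0.2],"dr":[0,0,0],"jaw":0},{"xyz":[0,0,-0.2],"dr":[0,0,0],"jaw":0},{"xyz":[0,0,-0.2],"dr":[0,0,0],"jaw":0}]'
python3 - <<'E'
from h import *
w=manip.snapshot("wrist")[:,:,::-1];s=manip.snapshot("scene")[:,:,::-1];t=manip.snapshot("top")[:,:,::-1]
s0=cv2.imread("pics/scene0.png")
cv2.imwrite("pics/scene7.png",s);cv2.imwrite("pics/top7.png",t)
r=lambda a,w,h:cv2.resize(np.ascontiguousarray(a),(w,h),interpolation=cv2.INTER_CUBIC)
cv2.imwrite("pics/m7.png",np.vstack([np.hstack([r(s0[115:205,250:370],400,300),r(s[115:205,250:370],400,300)]),np.hstack([r(w[110:230,230:390],400,300),r(s[100:400,120:520],400,300)])]))
E
```

```text
time_s: 26.8
eef_pos: [0.4419, -0.2749, 0.3357]
orientation: [0.066, 0.998, -0.0, 0.0]
force: [1.0, -0.1, -0.9]
gripper_width: 0.0854
grasp_force: 0.0
```

View pics/m7.png

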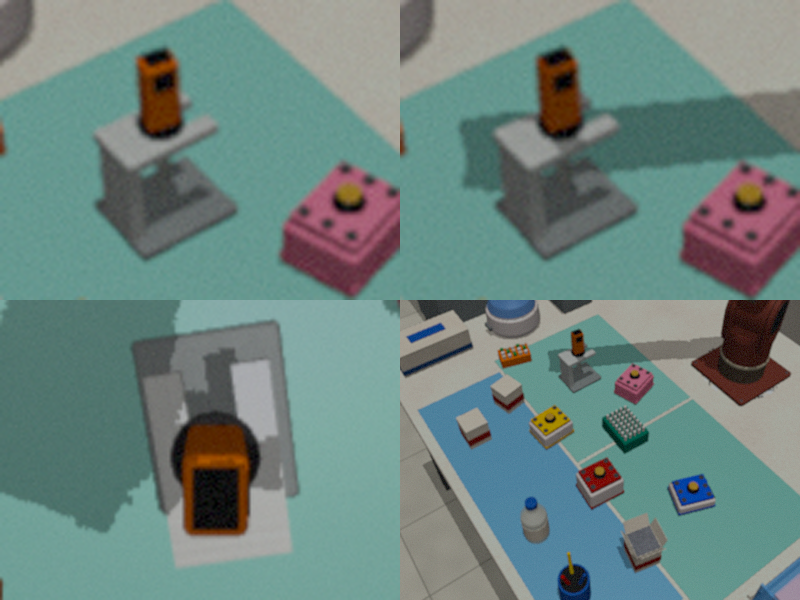

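The probe hangs upright with its collar across both prongs, as it did at the start (top left against top right). The other things are in their places and the gripper is clear, so I'm handing in.

```bash
python3 -c "
from workcell import manip
print(manip.close_job())"
```

```text
the job is handed in; nothing more can be done
None
```

The probe tip rested on the blue, then yellow, then red disc for over a second each at about 3 N, the probe is back upright in the fork with its collar on both prongs, nothing else looks moved, and I handed the job in at about 27 s; no verdict came back.

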